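# Clear the cassette box lid and hold it open at 50 degrees

## Task

A small steel basket has been left standing on the clear hinged lid of the cassette filing box: hang it by its handle on the hook of the drip stand and let go of it. Then lift the lid to 50 degrees from closed and finish while still holding it there steadily with the gripper, so that the cassettes inside can be read; it falls shut if let go. Leave the other loose things on the bench where they are.

Things in the scene. Friction and masses are not known exactly. Their poses are not given: they have to be found in the camera images.
- basket: loose steel tray 70 (x) x 80 (y) x 40 mm tall, 0.13 to 0.22 kg, standing on the lid at the start; origin at the centre of its underside. A 6 mm wire handle in its y-z plane rises from its two y sides, upright to 85 mm, then at 45 degrees to a 16 mm wide level peak 115 mm up; open beneath, 70 mm wide. On the peak a purple grip tab 12 (x) x 30 (y) mm, from 117 to 147 mm up
- basket_grip (a point): point in the basket's grip tab, 137 mm above the basket's origin, 10 mm below the tab's top, 25 mm above basket_peak. With the TCP here, fingers closing along the basket's x axis, the fingertips stay just above the handle wire
- basket_peak (a point): middle of the underside of the handle's peak, 112 mm above the basket's origin; it rests on the hook arm when hung
- hook_stand: fixed drip stand: black base disc 110 mm across, 12 mm thick; steel post 16 mm across, 212 mm tall; origin under the post. The hook, an 8 mm round bar with its centre 200 mm up, runs level from the post along the stand's -x axis for 98 mm, then turns up into the tip
- hook_seat (a point): best resting place for the handle: top of the hook arm, 204 mm up, 65 mm from the post axis, so 49 mm short of the tip
- hook_tip (a point): top of the upturned tip, 226 mm up, 114 mm from the post axis (22 mm above the arm's top)
- filing_box: fixed grey open-topped box 170 (x) x 200 (y) x 100 mm tall with lilac cassettes inside, origin at the centre of its underside; its front faces its own -x. The lid is hinged along the top of its far (+x) side
- lid (a joint): lid angle in rad: 0 closed (as at the start), growing as the front edge rises; 50 degrees is 0.873; stop at 1.35. The lid is a clear steel-edged plate 170 x 200 mm, 5 mm thick, 0.25 to 0.42 kg, with no spring or stay: it falls shut from any angle. Its top is 105.5 mm above the bench when closed
- lid_bar (a point): centre of the lid's blue handle bar, a round bar 10 mm thick, 110 mm long, parallel to the hinge (box y axis), on two side arms 50 mm beyond the lid's front edge (open gap 45 mm to the lid edge, clear below); moves with the lid; 104.5 mm above the bench when closed, 220 mm from the hinge. The bar can turn between the pads as the lid rises
- lid_hinge (a point): middle of the lid's hinge line (within 4 mm of the axis), 104.5 mm above the bench, above the box's far edge; the axis is the box's y axis
- cassette_stand: clear plastic stand 100 x 90 mm, 46 mm tall, with two rows of upright lilac cassettes; bystander, origin at the centre of its underside
- steel_lid: small steel cassette lid 41 x 29 mm, 6 mm thick, lying flat; bystander, origin at the centre of its underside
- crucible: blue ceramic cup, 50 mm across the rim, 42 mm tall; bystander, origin at the centre of its underside
- petri_lid: shallow round glass dish, 94 mm across, 12 mm tall; bystander, origin at the centre of its underside
- specimen_jar: clear jar with white cap, 54 mm across, 70 mm tall; bystander, origin at the centre of its underside
- loose_cassette: lilac cassette 40 x 28 mm, 6 mm thick, lying flat; bystander, origin at the centre of its underside
There are look-alikes about, which are no part of the job. Leave any yellow look-alike of the hook_stand alone.

How it is judged:
By the outcome, as a careful person would: the job done as asked, in the order asked, and still so for the second after the job is handed in, while the arm keeps its last pose, push and grip.
It also fails if it takes over 64 s, if anything falls off the work surface, if the arm or the gripper's body presses on something with over 40 N, if the wrist force passes 120 N, or if a joint passes its speed limit or range.

## Robot

A 7-joint arm with a two-finger parallel gripper is mounted at the origin on the work surface. World frame = base frame: x ahead of the robot, y to its left, z up, the work surface at z = 0. Lengths are in mm, angles in rad, forces in N, time in s.
With the tool pointing down it reaches from about 425 to 800 mm from the base axis. Payload 8.3 kg.
Tool frame: the origin (TCP) lies between the finger pads, 19 mm behind the fingertips; this is the grasp point; z points along the fingers, y is the line along which they close (so a half turn about z gives the same grasp; the last joint's range is limited). The gripper opens to 85 mm and grips with 20 to 120 N. Pads are 22 mm wide; open, the fingers measure 114 mm over their backs; the gripper's body (76 mm by 85 mm) begins 54 mm behind the grasp point. The pads swing forward as they close: fully open they stand 13 mm farther back than shut.
Start: joints at [1.283, 0.383, 0.016, 1.37, -0.006, 1.388, -0.046], TCP at [139.358, -609.248, 249.979] pointing down, gripper open.
Joint ranges: [-2.95, 2.95], [-0.25, 2.06], [-1.52, 1.56], [0.18, 2.33], [-1.44, 4.58], [0.02, 2.06], [-3.01, 3.01]. Speed limits (rad/s): [2.39, 2.39, 3.01, 3.01, 3.14, 3.14, 3.14].

## Interface

Orientations are given as a unit quaternion [x, y, z, w].
In Python, from workcell import arm, optics gives the robot as it stands. The module is installed in compiled form; this text tells all that it offers.
- The arm moves only by the tool step_arm, never from a script. Its argument "increments" is one flat list of numbers, 7 for each row, row after row: the turn, a rotation vector about the tool's x, y, z as a fraction of full scale, then the shift along the tool's x, y, z as a fraction of full scale, then the opening, from 0 (shut) to 1 (fully open). A call has 1 to 8 rows; each row is the pose to reach, as a shift and turn from the pose commanded when the call began, along the tool's axes at that moment, turning the shorter way round; what a row does not reach only later rows make up. Full scale, the value 1, is 500 mm for a shift and 360 degrees for a turn. A row lasts 1/10 s, in which the tool goes at most 50 mm and 8.59 degrees, less where a joint would pass 70% of its speed; a pose out of reach is approached as far as the arm can. A call with a number of a shift or a turn outside -1 to 1 is refused whole. A call with a gripper value outside its range is refused whole. The fingers move at their own pace and stop on an object; "grip_force" is the grip in N (left out, the last holds). Time passes only in rows, so rows that repeat a pose let the fingers close. It gives the time, the measured TCP pose, the force, the opening and the grip force at its end, in the units of the state.
- arm.read_state(): the state, without advancing time (a new reading comes with each control period).
- optics.get_image(name): name is "scene" or "top" or "wrist"; returns a dict with "image" (420x560x3 uint8, blue, green, red), "camera_matrix" (3x3 intrinsics, pixels), "camera_from_world" (4x4, takes a point from world to camera coordinates). Camera axes: x right, y up, looking along -z (the intrinsics and any distortion apply to the point x, -y, -z); pixel columns grow to the right and rows downward; lengths in mm; the calibration is good to about 2 mm. A picture is of the moment at which its call begins. There is no depth.
- arm.sign_off(): hands the job in; it is judged then, once.
The state is a dict: "time_s": time; "joint_pos": joint angles; "joint_velocities": joint speeds; "joint_torque": joint torques, N m; "tcp_pos": TCP position; "tcp_rot": TCP orientation; "ft_force": force on the tool from outside, world axes, zero at the start; "wrist_torque": the same for the moment, N m; "finger_gap": finger opening in mm; "gripper_force": force on a finger pad.
Only numpy, scipy, OpenCV 4.12 (cv2) and the standard library are available. Lean on these libraries where they do the work, as an engineer would, in place of code of your own. Each camera call takes 0.05 s, during which the arm holds its last target. There are 200 camera calls.

## Working session

There is one attempt and no reset: what is moved stays moved. The work goes in short steps, Python scripts to look and compute and a tool call to move; the robot and the scene stay as the last step left them, time stands still between calls to the robot, and variables do not carry over. Pictures are saved under pics/ and viewed, at most 10 in all, crops included, and the job is handed in when it is done.

Besides the shell and the picture viewer there is one more tool, called after "Emit:" as name(argument=value, ...) on one line, values as JSON. step_arm: Moves the arm, as the interface text tells. Its arguments: {"type":"object","properties":{"increments":{"type":"array"},"grip_force":{"type":"number"}},"required":["increments"]}

```bash
mkdir -p pics; cat > h.py <<'E'
import numpy as np, cv2, pickle
from scipy.spatial.transform import Rotation as R
from workcell import arm, optics
def shot(n,tag):
    d=optics.get_image(n); pickle.dump(d,open(f'pics/{tag}.pkl','wb')); cv2.imwrite(f'pics/{tag}.png',d['image']); return d
def load(tag): return pickle.load(open(f'pics/{tag}.pkl','rb'))
def ray(d,u,v):
    K=np.array(d['camera_matrix']);T=np.array(d['camera_from_world'])
    a=np.linalg.solve(K,[u,v,1.]); a=np.array([a[0],-a[1],-a[2]])
    return -T[:3,:3].T@T[:3,3], T[:3,:3].T@a
def onz(d,u,v,z):
    o,r=ray(d,u,v); return o+r*(z-o[2])/r[2]
def tri(obs):
    A=np.zeros((3,3));b=np.zeros(3)
    for d,u,v in obs:
        o,r=ray(d,u,v); r=r/np.linalg.norm(r);P=np.eye(3)-np.outer(r,r);A+=P;b+=P@o
    return np.linalg.solve(A,b)
def proj(d,p):
    K=np.array(d['camera_matrix']);T=np.array(d['camera_from_world'])
    c=T[:3,:3]@p+T[:3,3]; q=K@np.array([c[0],-c[1],-c[2]]); return q[:2]/q[2]
def mask(d,lo,hi):
    return cv2.inRange(cv2.cvtColor(d['image'],cv2.COLOR_BGR2HSV),np.array(lo),np.array(hi))
E
python3 - <<'E'
from h import *
for n in ['scene','top']:
    d=shot(n,n+'0'); print(d.keys(), ray(d,280,210))
print(arm.read_state())
E
```

```text
dict_keys(['image', 'camera_matrix', 'camera_from_world']) (array([1375.07186252, 1082.98121324, 1069.28768244]), array([-0.52803659, -0.65370763, -0.54218312]))
dict_keys(['image', 'camera_matrix', 'camera_from_world']) (array([ 450.43362708,   -8.94160575, 1179.33699436]), array([ 0.07268156,  0.01523036, -0.997266  ]))
{'time_s': 0.1, 'joint_pos': array([ 1.28309208,  0.38414652,  0.01638351,  1.37104839, -0.00632535,
        1.38820048, -0.04647934]), 'joint_velocities': array([-0.00193723, -0.00178193, -0.00061599, -0.00136953, -0.00022216,
       -0.00309163,  0.00166047]), 'joint_torque': array([ 4.38137184e-03, -6.29134727e+01,  8.48617796e-01, -3.72756100e+01,
        1.70711882e-02,  1.05091193e-02,  3.46645618e-05]), 'tcp_pos': array([ 139.26907334, -608.85350289,  249.08391238]), 'tcp_rot': array([ 9.93685131e-01,  1.12201114e-01, -9.99698860e-05, -8.71451956e-04]), 'ft_force': array([-0.07679511,  0.291458  ,  0.09333887]), 'wrist_torque': array([-0.04370849,  0.04016191,  0.00962752]), 'gripper_force': 0.0, 'finger_gap': 85.33787221287614}
```

View pics/scene0.png

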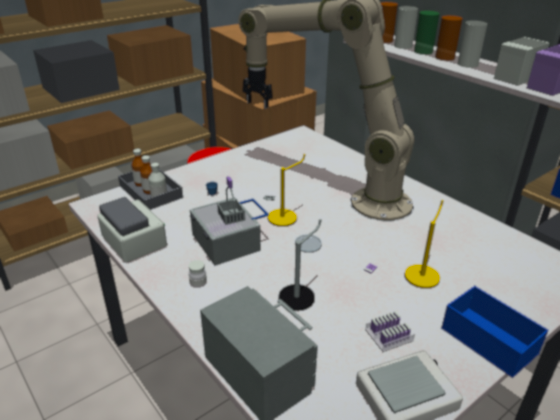

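View pics/top0.png

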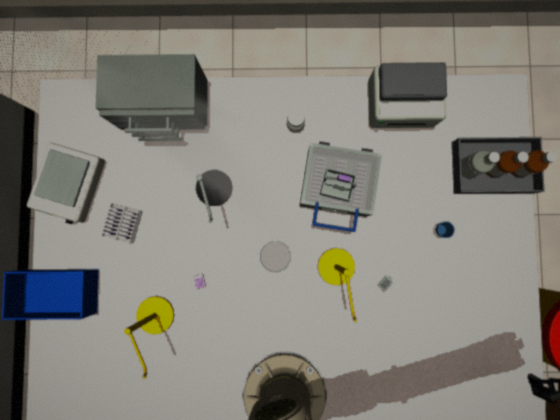

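The scene view shows the basket with its purple tab at about (229,183) on the grey box, and a black-based stand at (297,297). Two yellow stands are at (283,215) and (424,275). In the top view the tab is at (345,177), the blue bar at (336,222), the black disc at (214,187), and the yellow discs at (336,266) and (155,315). The black-based steel stand fits "hook_stand"; the two yellow ones are the look-alikes. I'll confirm this in one enlarged crop.

```bash
python3 - <<'E'
from h import *
t=load('top0');s=load('scene0')
a=cv2.resize(t['image'][135:245,180:395],None,fx=3.7,fy=3.7,interpolation=cv2.INTER_CUBIC)[:, :795]
b=cv2.resize(s['image'][170:315,180:340],(0,0),fx=2.4,fy=2.4)[:192]
c=s['image']
b=cv2.resize(c[210:310,270:335],None,fx=1.9,fy=1.9,interpolation=cv2.INTER_CUBIC)
e=cv2.resize(c[170:270,185:275],None,fx=1.9,fy=1.9,interpolation=cv2.INTER_CUBIC)
o=np.zeros((600,800,3),np.uint8);o[:a.shape[0],:a.shape[1]]=a
o[409:409+190,:b.shape[1]]=b[:190];o[409:599,200:200+e.shape[1]]=e[:190]
cv2.imwrite('pics/crop1.png',o)
def blobs(m,name):
    n,_,st,ce=cv2.connectedComponentsWithStats(m)
    for i in range(1,n):
        if st[i,4]>8: print(name,st[i],ce[i].round(1))
for d,n in((t,'top'),(s,'scene')):
    blobs(mask(d,(125,60,40),(160,255,255)),n+' purple')
    blobs(mask(d,(100,120,40),(122,255,255)),n+' blue')
    blobs(mask(d,(0,0,0),(180,255,45)),n+' black')
E
```

```text
top purple [338 174  13   8  76] [343.9 177.5]
top purple [197 279   6   8  39] [199.7 282.5]
top blue [313 203  46  28 201] [334.4 221.1]
top blue [437 223  16  14 135] [443.1 229. ]
top blue [   1  270   83   51 3000] [ 49.2 293.2]
top black [  26    0  534   17 4933] [302.2   8.2]
top black [ 0  7 15 11 99] [ 5.  12.3]
top black [195  60  12  41 351] [200.   83.1]
top black [379  68  65  33 237] [404.7  94.3]
top black [369  79   7  47 126] [371.2 104.2]
top black [   0   95   35  325 7762] [ 13.8 242. ]
top black [103 116  23  13 111] [115.3 120.9]
top black [383 122  49   5 167] [406.4 123.9]
top black [460 139  81  13 374] [508.1 141.8]
top black [453 140  10  53 331] [456.2 166.9]
top black [513 155   5   8  25] [515.  158.1]
top black [541 155   7   7  33] [543.4 158.1]
top black [462 158  11  20  97] [466.  167.8]
top black [ 81 160  23  61 183] [ 92.6 188.4]
top black [486 162  21  16 127] [495.9 171. ]
top black [511 163  32  27 312] [530.5 176.3]
top black [197 183   7  19  58] [199.4 192.1]
top black [206 189  17  16 142] [212.7 198.3]
top black [495 192  25   1  25] [50
[... 1236 characters left out ...]
58] [323.2  27.1]
scene black [557  37   3   6  11] [558.5  40.1]
scene black [244  47   3   3   9] [245.  48.]
scene black [ 35  53  26  48 532] [47.8 75.7]
scene black [243  68  29  39 624] [256.9  84.9]
scene black [360  85   7   4  18] [362.2  86.8]
scene black [174  86   7  26 125] [177.2  98.7]
scene black [ 505  104   44  122 1172] [526.8 162.4]
scene black [370 140  23  23 411] [381.  151.1]
scene black [540 206  10  19  88] [544.6 214.4]
scene black [533 231  27  17 164] [546.4 238.8]
scene black [  89  235   38  110 1214] [109.1 292.6]
scene black [  0 261  10  28 111] [  3.5 276.4]
scene black [280 286  33  24 527] [297.1 297.4]
scene black [ 515  331   45   89 1437] [540.1 378.7]
```

View pics/crop1.png

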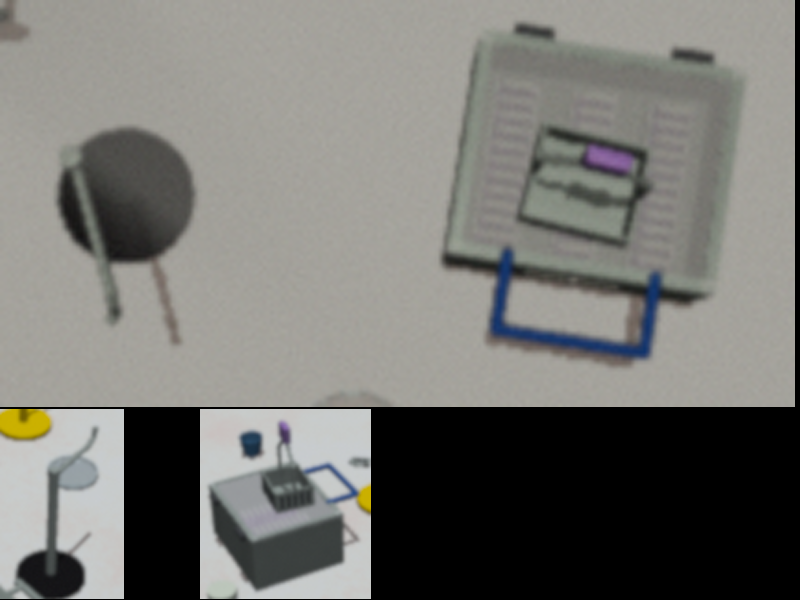

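Crop: the black-disc stand with the steel hook is at top view post (199,177), tip (211,221), so this is the hook_stand and not a yellow one. The basket, with its purple tab at (344,178), stands on the clear lid. The blue bar runs from (315,224) to (354,230).

```bash
python3 - <<'E'
from h import *
np.set_printoptions(suppress=True,precision=1)
t=load('top0');s=load('scene0')
C=lambda x,y:(180+x/3.7-.4,135+y/3.7-.4)
P=lambda x,y,z:onz(t,*C(x,y),z)
base=P(127,194,12);post=P(70,157,212);tip=P(114,318,226)
print('base',base,'post',post,'tip',tip,'tri tip',tri([(t,*C(114,318)),(s,320,221)]),'scene base',onz(s,297,297,12))
h=tip-base;print('hook dir ang',np.degrees(np.arctan2(h[1],h[0])),np.hypot(*h[:2]))
h=tip-post;print('post dir',np.degrees(np.arctan2(h[1],h[0])),np.hypot(*h[:2]))
b1,b2=P(498,330,104.5),P(645,352,104.5);print('bar',b1,b2,(b1+b2)/2,np.linalg.norm(b1-b2),'perp ang',np.degrees(np.arctan2((b1-b2)[1],(b1-b2)[0]))-90)
for c in [(485,35),(742,70),(710,295),(445,260)]: print('boxlid',P(*c,105))
cs=np.array([P(*c,145.5) for c in [(545,127),(647,150),(627,243),(518,218)]]);print('basket rim',cs,cs.mean(0),[np.linalg.norm(cs[i]-cs[i-1]) for i in range(4)])
e=cs[1]-cs[0];print('y-dir ang',np.degrees(np.arctan2(e[1],e[0])))
m=mask(t,(125,60,40),(160,255,255));m[:,:300]=0
r=cv2.minAreaRect(cv2.findNonZero(m));print(r)
print('tab',onz(t,343.9,177.5,250),tri([(t,343.9,177.5),(s,229.1,181.4)]))
st=arm.read_state();print(st['tcp_pos'],R.from_quat(st['tcp_rot']).as_matrix())
E
```

```text
base [605.7 205.6  12. ] post [604.4 207.2 212. ] tip [495.6 174.3 226. ] tri tip [494.7 176.5 220.1] scene base [604.5 212.8  12. ]
hook dir ang -164.1206304859718 114.48261665325214
post dir -163.14306784607567 113.66257454537188
bar [490.4 -85.3 104.5] [ 473.5 -193.   104.5] [ 482.  -139.2  104.5] 108.93314756171458 perp ang -8.939706998343667
boxlid [710.7 -78.5 105. ]
boxlid [ 682.5 -269.2  105. ]
boxlid [ 515.  -241.5  105. ]
boxlid [542.4 -46.9 105. ]
basket rim [[ 633.8 -117.9  145.5]
 [ 616.6 -190.3  145.5]
 [ 550.  -174.8  145.5]
 [ 568.5  -97.7  145.5]] [ 592.2 -145.2  145.5] [np.float64(68.31613741255107), np.float64(74.454304366602), np.float64(68.3236360591039), np.float64(79.26371962187659)]
y-dir ang -103.35786182153753
((343.97064208984375, 177.61766052246094), (12.369317054748535, 6.063390254974365), 14.03624439239502)
tab [ 594.3 -146.8  250. ] [ 594.1 -146.8  243.3]
[ 139.3 -608.9  249.1] [[ 1.   0.2 -0. ]
 [ 0.2 -1.   0. ]
 [-0.  -0.  -1. ]]
```

```bash
cat >> h.py <<'E'
np.set_printoptions(suppress=True,precision=4)
def down(a,tilt=0):
    a=np.radians(a);y=np.array([np.cos(a),np.sin(a),0]);z=np.array([0,0,-1.]);return R.from_matrix(np.c_[np.cross(y,z),y,z])
def inc(p,a,p0=None,a0=None):
    s=arm.read_state(); p0=s['tcp_pos'] if p0 is None else np.array(p0)
    r0=R.from_quat(s['tcp_rot']) if a0 is None else down(a0)
    t=(r0.inv()*down(a)).as_rotvec(degrees=True)/360
    return np.r_[t,r0.inv().apply(np.array(p,float)-p0)/500]
def st():
    s=arm.read_state();m=R.from_quat(s['tcp_rot']).as_matrix()
    print(s['time_s'],s['tcp_pos'],'yang',np.degrees(np.arctan2(m[1,1],m[0,1])),'tilt',m[:,2],'F',s['ft_force'],s['finger_gap'],s['gripper_force'],'q',s['joint_pos'])
E
python3 - <<'E'
from h import *
print(inc([400,-330,310],-40)); print(inc([594,-146.8,310],-13.4,[400,-330,310],-40)); st()
E
```

```text
[-0.0003 -0.0001 -0.1031  0.6327 -0.4276 -0.1211]
[ 0.      0.     -0.0739  0.5301  0.0617  0.    ]
0.1 [ 139.2691 -608.8535  249.0839] yang -77.11556362557958 tilt [-0.0004  0.0017 -1.    ] F [-0.0768  0.2915  0.0933] 85.33787221287614 0.0 q [ 1.2831  0.3841  0.0164  1.371  -0.0063  1.3882 -0.0465]
```

Emit:
step_arm(increments=[0,0,-0.103,0.633,-0.428,-0.121,1,0,0,-0.103,0.633,-0.428,-0.121,1,0,0,-0.103,0.633,-0.428,-0.121,1,0,0,-0.103,0.633,-0.428,-0.121,1,0,0,-0.103,0.633,-0.428,-0.121,1,0,0,-0.103,0.633,-0.428,-0.121,1,0,0,-0.103,0.633,-0.428,-0.121,1,0,0,-0.103,0.633,-0.428,-0.121,1], grip_force=40)

```text
time_s: 0.9
tcp_pos: [402.3, -326.9, 310.9]
tcp_rot: [0.906, 0.424, 0.0, -0.0]
ft_force: [0.7, -0.7, 0.7]
finger_gap: 85.3
gripper_force: 0.0
```

```bash
python3 - <<'E'
from h import *
st(); print(inc([594,-146.8,310],-13.4))
E
```

```text
0.9 [ 402.2515 -326.8871  310.9484] yang -39.86085782938985 tilt [ 0.0006  0.0005 -1.    ] F [ 0.7357 -0.6534  0.7276] 85.25141936643462 0.0 q [ 0.9006  0.1457 -0.3156  1.5417  0.0446  1.4611 -0.1124]
[ 0.0001 -0.0001 -0.0735  0.5223  0.0635  0.0023]
```

Emit:
step_arm(increments=[0,0,-0.0735,0.524,0.063,0,1,0,0,-0.0735,0.524,0.063,0,1,0,0,-0.0735,0.524,0.063,0,1,0,0,-0.0735,0.524,0.063,0,1,0,0,-0.0735,0.524,0.063,0,1,0,0,-0.0735,0.524,0.063,0,1,0,0,-0.0735,0.524,0.063,0,1,0,0,-0.0735,0.524,0.063,0,1])

```text
time_s: 1.7
tcp_pos: [592.4, -150.6, 310.0]
tcp_rot: [0.786, 0.618, -0.001, -0.0]
ft_force: [0.2, -0.9, -0.9]
finger_gap: 85.0
gripper_force: 0.0
```

```bash
python3 - <<'E'
from h import *
w=shot('wrist','w1');st(); print(inc([594,-146.8,244.5],-13.4), proj(w,np.array([594,-146.8,252.5])))
m=mask(w,(125,60,40),(160,255,255));n,_,S,c=cv2.connectedComponentsWithStats(m)
for i in range(1,n):
    if S[i,4]>60: print(S[i],c[i],onz(w,*c[i],252))
E
```

```text
1.75 [ 592.0406 -151.5065  310.2464] yang -13.699264390030693 tilt [-0.0009 -0.0008 -1.    ] F [-0.3352 -1.1317  0.0987] 85.24741742416961 0.0 q [ 0.5505  0.3783 -0.4977  1.2831  0.1783  1.5241 -0.1647]
[-0.0001  0.0002 -0.0008  0.0102  0.0017  0.1315] [280.3899 234.0385]
[271 215  19  42 758] [279.9301 235.4169] [ 593.4467 -147.8594  252.    ]
```

View pics/w1.png

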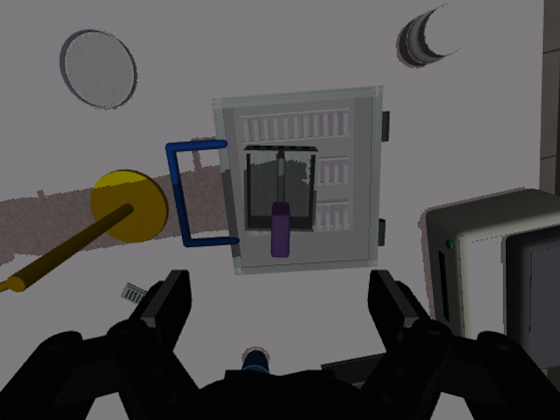

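The wrist view shows the purple tab at (280,235), centred between the open pads and aligned with the tool. I'll go down and grip it.

Emit:
step_arm(increments=[0,0,0,0.009,0.002,0.07,1,0,0,0,0.009,0.002,0.131,1,0,0,0,0.009,0.002,0.131,1,0,0,0,0.009,0.002,0.131,1])

```text
time_s: 2.15
tcp_pos: [594.1, -147.4, 245.8]
tcp_rot: [0.787, 0.618, -0.0, 0.0]
ft_force: [0.1, 0.6, 1.8]
finger_gap: 85.7
gripper_force: 0.0
```

```bash
python3 - <<'E'
from h import *
st(); print(inc([593.7,-147.3,244.5],-13.4))
E
```

```text
2.15 [ 594.0738 -147.4399  245.7641] yang -13.728859616230622 tilt [-0.0006 -0.0007 -1.    ] F [0.0829 0.5576 1.8033] 85.72352560011045 0.0 q [ 0.5518  0.4017 -0.4965  1.3958  0.1911  1.3921 -0.1848]
[-0.0001  0.0001 -0.0009  0.0001 -0.0008  0.0025]
```

Emit:
step_arm(increments=[0,0,0,0,0,0.002,0.1,0,0,0,0,0,0.002,0.1,0,0,0,0,0,0.002,0.0,0,0,0,0,0,0.002,0.0,0,0,0,0,0,0.002,0.0,0,0,0,0,0,0.002,0.0,0,0,0,0,0,0.002,0.0,0,0,0,0,0,0.002,0.0], grip_force=50)

```text
time_s: 2.95
tcp_pos: [595.0, -145.5, 244.3]
tcp_rot: [0.786, 0.619, 0.0, 0.0]
ft_force: [-1.6, 0.2, 2.9]
finger_gap: 11.1
gripper_force: 50.9
```

```bash
python3 - <<'E'
from h import *
st()
E
```

```text
2.95 [ 594.9615 -145.5408  244.3085] yang -13.573629913291091 tilt [ 0.0004  0.     -1.    ] F [-1.5583  0.2433  2.9446] 11.118757128178755 50.93617379665375 q [ 0.5498  0.4029 -0.4976  1.3976  0.1914  1.3885 -0.1856]
```

Emit:
step_arm(increments=[0,0,0,0,0,-0.02,0,0,0,0,0,0,-0.06,0,0,0,0,0,0,-0.11,0,0,0,0,0,0,-0.15,0,0,0,0,0,0,-0.17,0,0,0,0,0,0,-0.17,0])

```text
time_s: 3.55
tcp_pos: [595.4, -145.6, 330.5]
tcp_rot: [0.786, 0.619, 0.001, 0.001]
ft_force: [1.0, -0.6, -2.4]
finger_gap: 11.6
gripper_force: 50.3
```

```bash
python3 - <<'E'
from h import *
st()
d=np.array([np.cos(np.radians(16.5)),np.sin(np.radians(16.5))]);P=np.array([605,206.4])
pre=np.r_[P-165*d,268];print(pre)
print(inc(np.r_[P-165*d,325],16.5))
w=shot('top','t2')
E
```

```text
3.55 [ 595.376  -145.5568  330.5003] yang -13.573303233155134 tilt [ 0.0024 -0.0004 -1.    ] F [ 0.9713 -0.5808 -2.3704] 11.563799114745716 50.253326296806335 q [ 0.5375  0.3779 -0.5013  1.2396  0.1785  1.5647 -0.1712]
[446.7947 159.5375 268.    ]
[ 0.0004  0.0001 -0.0835  0.5234 -0.4321  0.01  ]
```

Emit:
step_arm(increments=[0,0,-0.004,0.025,-0.021,0,0,0,0,-0.01,0.063,-0.052,0,0,0,0,-0.0167,0.105,-0.086,0,0,0,0,-0.023,0.147,-0.121,0,0,0,0,-0.03,0.188,-0.156,0,0,0,0,-0.0367,0.23,-0.19,0,0,0,0,-0.043,0.272,-0.225,0,0,0,0,-0.05,0.314,-0.259,0,0])

```text
time_s: 4.4
tcp_pos: [504.7, 38.7, 328.1]
tcp_rot: [0.678, 0.735, -0.0, -0.001]
ft_force: [0.5, 0.4, -1.0]
finger_gap: 11.1
gripper_force: 50.3
```

```bash
python3 - <<'E'
from h import *
st()
print(inc([446.8,159.5,325],16.5))
E
```

```text
4.4 [504.6766  38.7052 328.1091] yang 4.555944245590011 tilt [-0.0015 -0.     -1.    ] F [ 0.5036  0.3561 -1.0083] 11.149347448090724 50.282819867134094 q [ 0.4438  0.1471 -0.6555  1.5247  0.0894  1.5017 -0.1332]
[-0.0002 -0.     -0.0332  0.25   -0.0962  0.0064]
```

Emit:
step_arm(increments=[0,0,-0.0064,0.048,-0.018,0,0,0,0,-0.013,0.095,-0.037,0,0,0,0,-0.02,0.143,-0.055,0,0,0,0,-0.026,0.19,-0.073,0,0,0,0,-0.031,0.225,-0.087,0,0,0,0,-0.0332,0.248,-0.096,0,0,0,0,-0.0332,0.248,-0.096,0,0,0,0,-0.0332,0.248,-0.096,0,0])

```text
time_s: 5.2
tcp_pos: [448.9, 156.6, 329.0]
tcp_rot: [0.6, 0.8, -0.0, 0.0]
ft_force: [0.2, 0.4, -1.6]
finger_gap: 11.2
gripper_force: 50.2
```

```bash
python3 - <<'E'
from h import *
st()
print(inc([446.8,159.5,268],16.5))
t=shot('top','t3');s=shot('scene','s3')
a=cv2.resize(t['image'][140:260,160:310],None,fx=2.65,fy=2.65);b=cv2.resize(s['image'][170:320,250:380],None,fx=3,fy=3)
o=np.zeros((450,800,3),np.uint8);o[:a.shape[0],:a.shape[1]]=a;o[:,400:400+b.shape[1]]=b;cv2.imwrite('pics/c3.png',o)
E
```

```text
5.2 [448.8909 156.5588 329.    ] yang 16.299519809350365 tilt [ 0.0002 -0.0004 -1.    ] F [ 0.2375  0.3915 -1.6236] 11.212075221188128 50.21364748477936 q [ 0.3282  0.0777 -0.7697  1.5925  0.0546  1.4934 -0.1598]
[ 0.      0.0001 -0.0006  0.0069 -0.0024  0.122 ]
```

View pics/c3.png

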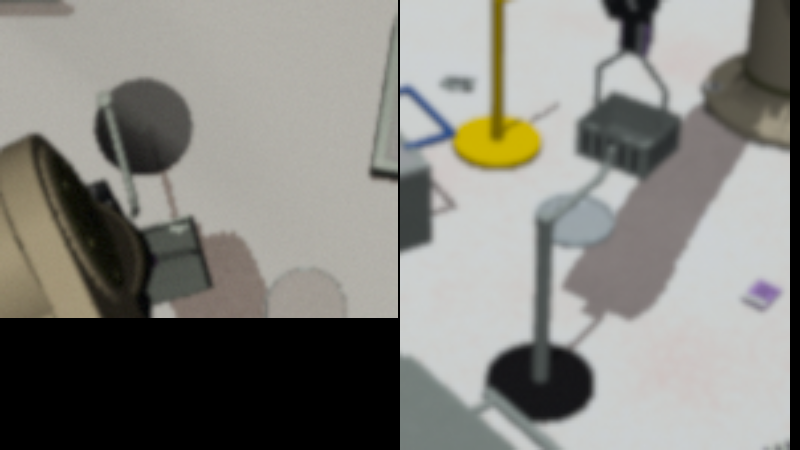

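The crop shows the basket upright and aligned. Its loop faces the hook tip, at (135,210) in the left half, and the tray stands clear. Next I lower it and thread the hook.

Emit:
step_arm(increments=[0,0,0,0.006,-0.002,0.04,0,0,0,0,0.006,-0.002,0.08,0,0,0,0,0.006,-0.002,0.11,0,0,0,0,0.006,-0.002,0.122,0,0,0,0,0.006,-0.002,0.122,0,0,0,0,0.006,-0.002,0.122,0])

```text
time_s: 5.9
tcp_pos: [447.1, 159.7, 268.7]
tcp_rot: [0.6, 0.8, 0.0, 0.0]
ft_force: [0.0, 1.0, -1.2]
finger_gap: 11.0
gripper_force: 50.2
```

```bash
python3 - <<'E'
from h import *
st()
print(inc([542.7,187.9,268],16.5))
E
```

```text
5.9 [447.1302 159.7174 268.7164] yang 16.327745385546226 tilt [ 0.0008  0.0004 -1.    ] F [ 0.026   0.9673 -1.2215] 11.005866371684355 50.23872256278992 q [ 0.3202  0.1008 -0.7756  1.7062  0.0721  1.363  -0.1828]
[ 0.0001 -0.     -0.0005  0.0004  0.1993  0.0016]
```

Emit:
step_arm(increments=[0,0,0,0,0.03,0,0,0,0,0,0,0.06,0,0,0,0,0,0,0.095,0,0,0,0,0,0,0.13,0,0,0,0,0,0,0.16,0,0,0,0,0,0,0.185,0,0,0,0,0,0,0.199,0,0,0,0,0,0,0.199,0,0])

```text
time_s: 6.7
tcp_pos: [542.9, 188.0, 268.3]
tcp_rot: [0.599, 0.8, 0.0, -0.0]
ft_force: [-1.1, -0.6, -1.6]
finger_gap: 10.8
gripper_force: 50.2
```

```bash
python3 - <<'E'
from h import *
st()
print(inc([542.7,187.9,229],16.5))
w=shot('wrist','w4');s=shot('scene','s4')
a=cv2.resize(w['image'],(420,315));b=cv2.resize(s['image'][190:315,265:370],None,fx=3.6,fy=3.6)
o=np.zeros((450,800,3),np.uint8);o[:315,:420]=a;o[:,422:422+b.shape[1]]=b[:450];cv2.imwrite('pics/c4.png',o)
E
```

```text
6.7 [542.8603 188.0361 268.293 ] yang 16.342950524477413 tilt [ 0.0003  0.0009 -1.    ] F [-1.0873 -0.5525 -1.6304] 10.841629682067412 50.217790603637695 q [ 0.1894  0.3545 -0.7566  1.4578  0.2427  1.4245 -0.286 ]
[ 0.0001 -0.0001 -0.0004 -0.0002 -0.0004  0.0786]
```

View pics/c4.png

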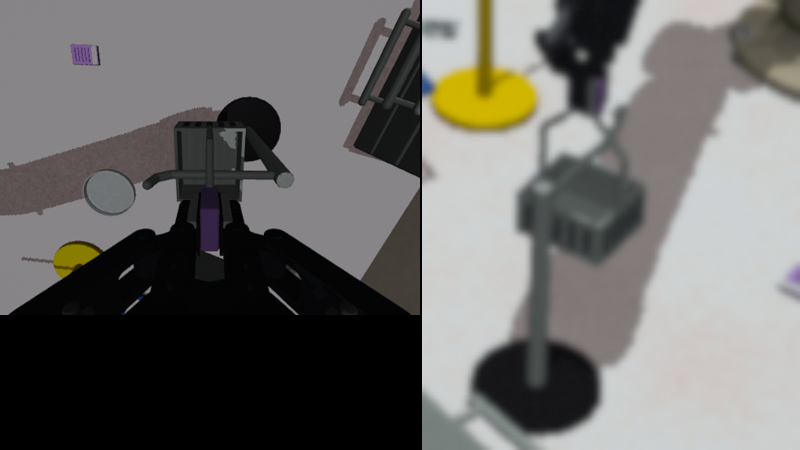

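```bash
python3 - <<'E'
from h import *
w=load('w4')
for u,v in [(150,183),(210,180),(283,180)]:
    print(onz(w,u*560/420,v*560/420,{150:222,210:204,283:212}[u]))
print(proj(w,np.array([542.7,187.9,204]))*.75)
E
```

```text
[496.1908 177.0164 222.    ]
[543.8133 185.3319 204.    ]
[601.8555 206.0538 212.    ]
[209.6094 177.0924]
```

The hook line passes under the peak, within about 3 mm of where I predicted. I'll lower the basket onto the seat.

Emit:
step_arm(increments=[0,0,0,0,0,0.02,0,0,0,0,0,0,0.04,0,0,0,0,0,0,0.055,0,0,0,0,0,0,0.066,0,0,0,0,0,0,0.072,0,0,0,0,0,0,0.075,0,0,0,0,0,0,0.075,0])

```text
time_s: 7.5
tcp_pos: [542.1, 188.0, 230.7]
tcp_rot: [0.599, 0.801, 0.0, 0.0]
ft_force: [0.1, -0.2, -0.4]
finger_gap: 10.9
gripper_force: 50.3
```

```bash
python3 -c "
from h import *
st()"
```

```text
7.5 [542.1363 188.0098 230.7232] yang 16.372087878400862 tilt [ 0.0003  0.0001 -1.    ] F [ 0.0712 -0.1932 -0.4069] 10.85168557834802 50.30775189399719 q [ 0.1887  0.3738 -0.7513  1.5202  0.2584  1.3493 -0.2992]
```

Emit:
step_arm(increments=[0,0,0,0,0,0.002,0,0,0,0,0,0,0.003,0,0,0,0,0,0,0.003,0])

```text
time_s: 7.8
tcp_pos: [542.4, 188.2, 230.1]
tcp_rot: [0.599, 0.801, 0.001, 0.001]
ft_force: [-2.7, -0.9, 6.1]
finger_gap: 11.0
gripper_force: 51.4
```

It is touching the hook. I'll open partway so the fingers don't hit the tip or the post.

Emit:
step_arm(increments=[0,0,0,0,0,0,0.2,0,0,0,0,0,0,0.3,0,0,0,0,0,0,0.42,0,0,0,0,0,0,0.42,0,0,0,0,0,0,0.42])

```text
time_s: 8.3
tcp_pos: [542.1, 188.0, 229.0]
tcp_rot: [0.599, 0.801, 0.0, -0.0]
ft_force: [-0.1, -0.7, -0.7]
finger_gap: 35.9
gripper_force: 0.0
```

```bash
python3 - <<'E'
from h import *
st();w=shot('wrist','w5')
m=mask(w,(125,60,40),(160,255,255));n,_,S,c=cv2.connectedComponentsWithStats(m)
print([(S[i],c[i]) for i in range(1,n) if S[i,4]>100])
E
```

```text
8.3 [542.0691 188.0045 228.971 ] yang 16.377550769444486 tilt [-0.0001  0.0001 -1.    ] F [-0.057  -0.7394 -0.7117] 35.87583327758047 0.0 q [ 0.1885  0.375  -0.7509  1.5227  0.2591  1.3462 -0.2997]
[(array([ 73,  54,  34,  30, 863], dtype=int32), array([89.4218, 68.4102])), (array([ 268,  253,   28,   87, 2034], dtype=int32), array([281.088 , 298.5374]))]
```

Emit:
step_arm(increments=[0,0,0,0,0,-0.03,0.42,0,0,0,0,0,-0.08,0.42,0,0,0,0,0,-0.14,0.42,0,0,0,0,0,-0.2,0.42,0,0,0,0,0,-0.22,0.42,0,0,0,0,0,-0.22,0.42])

```text
time_s: 8.95
tcp_pos: [542.6, 188.6, 341.5]
tcp_rot: [0.599, 0.801, 0.002, 0.001]
ft_force: [0.2, 0.3, -0.8]
finger_gap: 36.0
gripper_force: 0.0
```

```bash
python3 - <<'E'
from h import *
st();w=shot('wrist','w6');s=shot('scene','s6')
print(inc([482,-139,330],-8.6))
a=cv2.resize(w['image'],(420,315));b=cv2.resize(s['image'][190:315,265:370],None,fx=3.6,fy=3.6)
o=np.zeros((450,800,3),np.uint8);o[:315,:420]=a;o[:,422:422+b.shape[1]]=b[:450];cv2.imwrite('pics/c6.png',o)
E
```

```text
8.95 [542.5998 188.5982 341.525 ] yang 16.38241959024505 tilt [ 0.0037  0.0014 -1.    ] F [ 0.2426  0.2684 -0.781 ] 35.984795511963945 0.0 q [ 0.1785  0.3309 -0.7639  1.322   0.2275  1.5724 -0.2704]
[-0.0001  0.      0.0694 -0.5935 -0.2993  0.0173]
```

View pics/c6.png

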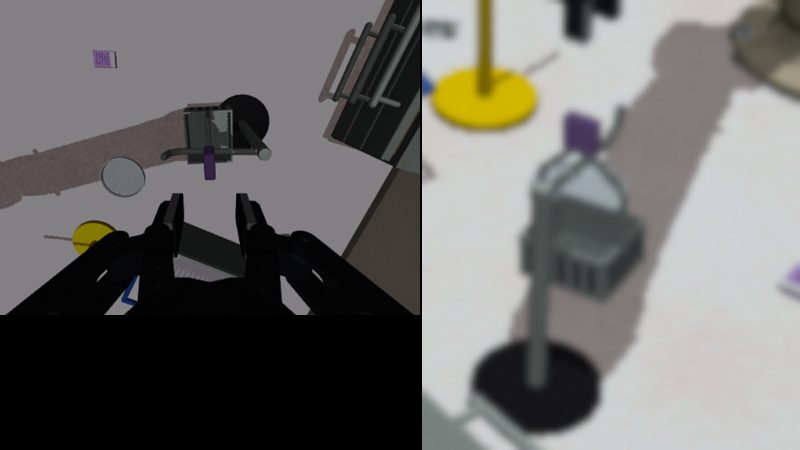

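The basket hangs on the hook, with its tab at (208,162) in the wrist half, and is released. On to the lid bar; first I check where the yellow post stands.

```bash
python3 - <<'E'
from h import *
t=load('top0');s=load('scene0')
print('yellow base',onz(t,336,266,12),'post top ',onz(t,340,267,212), 'scene',onz(s,283,216,12))
E
```

```text
yellow base [ 369.7394 -154.1726   12.    ] post top  [ 381.096  -138.9477  212.    ] scene [ 362.1643 -153.1395   12.    ]
```

Emit:
step_arm(increments=[0,0,0.004,-0.03,-0.015,0,0.42,0,0,0.01,-0.09,-0.045,0,0.42,0,0,0.018,-0.16,-0.08,0,0.42,0,0,0.028,-0.24,-0.12,0,0.42,0,0,0.037,-0.32,-0.16,0,0.42,0,0,0.046,-0.4,-0.2,0,0.42,0,0,0.055,-0.48,-0.24,0,0.42,0,0,0.062,-0.54,-0.27,0,0.42])

```text
time_s: 9.85
tcp_pos: [487.0, -112.5, 337.5]
tcp_rot: [0.745, 0.667, -0.001, -0.001]
ft_force: [0.6, 1.3, 0.2]
finger_gap: 35.7
gripper_force: 0.0
```

```bash
python3 - <<'E'
from h import *
st();print(inc([482,-139,300],-8.6))
E
```

```text
9.85 [ 487.0427 -112.5136  337.4926] yang -6.257898556939371 tilt [-0.0027 -0.0001 -1.    ] F [0.5848 1.2852 0.1945] 35.70119777835085 0.0 q [ 0.655   0.1188 -0.5425  1.5237  0.0617  1.5187  0.003 ]
[-0.0004  0.0001  0.0065 -0.0537 -0.0041  0.075 ]
```

Emit:
step_arm(increments=[0,0,0.0065,-0.05,-0.004,0.04,0.42,0,0,0.0065,-0.05,-0.004,0.08,0.42,0,0,0.0065,-0.05,-0.004,0.15,0.42,0,0,0.0065,-0.05,-0.004,0.2,0.42,0,0,0.0065,-0.05,-0.004,0.2,0.42,0,0,0.0065,-0.05,-0.004,0.2,0.42])

```text
time_s: 10.45
tcp_pos: [483.6, -133.7, 238.7]
tcp_rot: [0.756, 0.654, -0.0, -0.001]
ft_force: [0.7, -0.2, 0.1]
finger_gap: 35.9
gripper_force: 0.0
```

```bash
python3 - <<'E'
from h import *
st();w=shot('wrist','w7')
m=mask(w,(100,120,30),(125,255,255));n,L,S,c=cv2.connectedComponentsWithStats(m)
for i in range(1,n):
    if S[i,4]>150: print(S[i],c[i])
i=1+S[1:,4].argmax();ys,xs=np.nonzero(L==i)
for p in [(xs.min(),ys[xs==xs.min()].mean()),(xs.max(),ys[xs==xs.max()].mean()),(xs[ys==ys.min()].mean(),ys.min()),(xs[ys==ys.max()].mean(),ys.max())]: print(p,onz(w,*p,104.5))
print('pred',[proj(w,np.array(p)) for p in [(490.4,-85.3,104.5),(473.5,-193,104.5)]])
print(inc([482,-139,104.5],-8.6))
E
```

```text
10.45 [ 483.6186 -133.7119  238.7079] yang -8.286129248441929 tilt [-0.0017  0.0009 -1.    ] F [ 0.6636 -0.1881  0.0686] 35.86161232563804 0.0 q [ 0.6771  0.1605 -0.524   1.6981  0.0823  1.3069 -0.0076]
[ 272  141   81  131 2438] [293.0004 194.1292]
(np.int64(272), np.float64(241.0)) [ 471.812  -167.4768  104.5   ]
(np.int64(352), np.float64(148.0)) [549.4159 -94.5247 104.5   ]
(np.float64(279.0), np.int64(141)) [490.903  -80.3309 104.5   ]
(np.float64(296.0), np.int64(271)) [ 489.4524 -201.0384  104.5   ]
pred [array([279.2651, 147.1936]), array([277.926 , 265.6057])]
[ 0.0001 -0.      0.0009 -0.0111 -0.0032  0.2705]
```

View pics/w7.png

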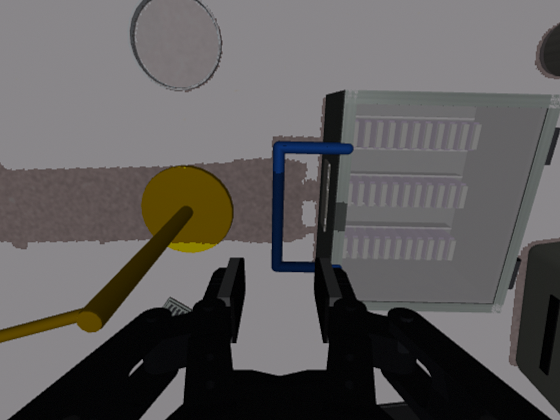

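The wrist view shows the bar vertical at column 278, rows 147–266, midway between the pads and matching my prediction. I'll go down and grip.

Emit:
step_arm(increments=[0,0,0.001,-0.011,-0.0035,0.04,0.42,0,0,0.001,-0.011,-0.0035,0.11,0.42,0,0,0.001,-0.011,-0.0035,0.18,0.42,0,0,0.001,-0.011,-0.0035,0.24,0.42,0,0,0.001,-0.011,-0.0035,0.268,0.42,0,0,0.001,-0.011,-0.0035,0.268,0.42,0,0,0.001,-0.011,-0.0035,0.268,0.42])

```text
time_s: 11.2
tcp_pos: [482.8, -139.1, 106.7]
tcp_rot: [0.758, 0.652, 0.001, 0.001]
ft_force: [-0.8, -0.1, 1.2]
finger_gap: 36.3
gripper_force: 0.0
```

```bash
python3 - <<'E'
from h import *
st();print(inc([482,-139,104.5],-8.6))
E
```

```text
11.2 [ 482.7714 -139.0906  106.6779] yang -8.640293223804115 tilt [ 0.0021 -0.0004 -1.    ] F [-0.7781 -0.1224  1.2378] 36.25310992089595 0.0 q [ 0.6559  0.2875 -0.5068  1.8696  0.1621  1.0226 -0.0688]
[ 0.0003  0.     -0.0001 -0.0001 -0.0016  0.0044]
```

Emit:
step_arm(increments=[0,0,0,0,-0.0015,0.003,0.2,0,0,0,0,-0.0015,0.003,0,0,0,0,0,-0.0015,0.003,0,0,0,0,0,-0.0015,0.003,0,0,0,0,0,-0.0015,0.003,0,0,0,0,0,-0.0015,0.003,0], grip_force=50)

```text
time_s: 11.8
tcp_pos: [481.0, -139.0, 104.9]
tcp_rot: [0.759, 0.652, 0.0, 0.001]
ft_force: [-4.2, 0.8, 7.2]
finger_gap: 8.1
gripper_force: 48.8
```

```bash
python3 - <<'E'
from h import *
st()
s=arm.read_state();p0=s['tcp_pos'];r0=R.from_quat(s['tcp_rot'])
a=np.radians(-8.6);ex=np.array([np.cos(a),np.sin(a),0]);
for th in [2,4,7,10,14,18,22,26,30,34,38,42,45,47.5,49,50]:
    t=np.radians(th);v=220*(1-np.cos(t))*ex+np.array([0,0,220*np.sin(t)])
    print(th,r0.inv().apply(v)/500)
E
```

```text
11.8 [ 481.0338 -138.9848  104.9456] yang -8.666303853021148 tilt [ 0.0008 -0.0008 -1.    ] F [-4.2147  0.8171  7.1902] 8.102754044701499 48.82963836193085 q [ 0.6563  0.2871 -0.5066  1.8746  0.1627  1.0194 -0.0697]
2 [-0.      0.0003 -0.0154]
4 [-0.      0.0011 -0.0307]
7 [-0.      0.0033 -0.0536]
10 [-0.      0.0068 -0.0764]
14 [-0.0001  0.0132 -0.1064]
18 [-0.0001  0.0217 -0.1359]
22 [-0.0001  0.0322 -0.1648]
26 [-0.0001  0.0447 -0.1928]
30 [-0.0001  0.0592 -0.2199]
34 [-0.0001  0.0754 -0.246 ]
38 [-0.0001  0.0935 -0.2708]
42 [-0.0001  0.1133 -0.2943]
45 [-0.      0.1292 -0.311 ]
47.5 [-0.      0.143  -0.3243]
49 [-0.      0.1516 -0.3319]
50 [-0.      0.1575 -0.3369]
```

Emit:
step_arm(increments=[0,0,0,0,0.0003,-0.0154,0,0,0,0,0,0.0011,-0.0307,0,0,0,0,0,0.0033,-0.0536,0,0,0,0,0,0.0068,-0.0764,0,0,0,0,0,0.01,-0.092,0,0,0,0,0,0.0132,-0.1064,0,0,0,0,0,0.0132,-0.1064,0])

```text
time_s: 12.5
tcp_pos: [488.0, -140.1, 157.8]
tcp_rot: [0.758, 0.652, 0.0, 0.001]
ft_force: [4.5, -2.8, -3.3]
finger_gap: 7.9
gripper_force: 48.7
```

```bash
python3 - <<'E'
from h import *
st()
t=np.radians(14);v0=np.array([.220*(1-np.cos(t)),220*np.sin(t)])
s=arm.read_state();r0=R.from_quat(s['tcp_rot'])
a=np.radians(-8.6);ex=np.array([np.cos(a),np.sin(a),0]);f=lambda t:220*(1-np.cos(t))*ex+np.array([0,0,220*np.sin(t)])
for th in [17,20,24,28,32,36,40,44,47,49,50]: print(th,(r0.inv().apply(f(np.radians(th))-f(np.radians(14))))/500)
E
```

```text
12.5 [ 487.9606 -140.1176  157.8038] yang -8.65556085773814 tilt [ 0.0014 -0.0006 -1.    ] F [ 4.4544 -2.7876 -3.3475] 7.9306793004292295 48.74743044376373 q [ 0.6662  0.2396 -0.5152  1.7995  0.1297  1.1344 -0.0426]
17 [-0.      0.0062 -0.0222]
20 [-0.      0.0135 -0.044 ]
24 [-0.      0.0251 -0.0725]
28 [ 0.      0.0386 -0.1001]
32 [ 0.      0.054  -0.1266]
36 [ 0.      0.0712 -0.1521]
40 [ 0.      0.0901 -0.1763]
44 [ 0.      0.1107 -0.199 ]
47 [ 0.      0.1272 -0.2152]
49 [ 0.0001  0.1386 -0.2254]
50 [ 0.0001  0.1444 -0.2304]
```

Forces are small. On with the lift.

Emit:
step_arm(increments=[0,0,0,0,0.0062,-0.0222,0,0,0,0,0,0.0135,-0.044,0,0,0,0,0,0.0251,-0.0725,0,0,0,0,0,0.0386,-0.1001,0,0,0,0,0,0.054,-0.1266,0,0,0,0,0,0.0712,-0.1521,0,0,0,0,0,0.0901,-0.1763,0,0,0,0,0,0.0901,-0.1763,0])

```text
time_s: 13.3
tcp_pos: [531.7, -147.4, 245.4]
tcp_rot: [0.759, 0.651, -0.001, -0.0]
ft_force: [-6.4, -3.0, -0.4]
finger_gap: 8.3
gripper_force: 49.7
```

```bash
python3 - <<'E'
from h import *
st()
s=arm.read_state();r0=R.from_quat(s['tcp_rot'])
a=np.radians(-8.6);ex=np.array([np.cos(a),np.sin(a),0]);H=np.array([482,-139,104.5])+220*ex
d=s['tcp_pos']-H;print('angle',np.degrees(np.arctan2(d[2],-d@ex)),np.hypot(d[2],d@ex))
f=lambda t:220*(1-np.cos(t))*ex+np.array([0,0,220*np.sin(t)])
for th in [42,44,46,48,49,50]: print(th,(r0.inv().apply(f(np.radians(th))-f(np.radians(40))))/500)
E
```

```text
13.3 [ 531.7364 -147.4166  245.4366] yang -8.694451050965556 tilt [-0.0011 -0.0007 -1.    ] F [-6.4399 -3.0432 -0.425 ] 8.311954484748682 49.72466826438904 q [ 0.6358  0.2693 -0.5161  1.5627  0.1359  1.3464 -0.047 ]
angle 39.73230635056793 220.488456278149
42 [ 0.      0.0101 -0.0116]
44 [ 0.      0.0205 -0.0228]
46 [ 0.      0.0314 -0.0337]
48 [ 0.      0.0426 -0.0442]
49 [ 0.      0.0483 -0.0493]
50 [ 0.      0.0542 -0.0543]
```

Emit:
step_arm(increments=[0,0,0,0,0.0101,-0.0116,0,0,0,0,0,0.0205,-0.0228,0,0,0,0,0,0.0314,-0.0337,0,0,0,0,0,0.0426,-0.0442,0,0,0,0,0,0.0483,-0.0493,0,0,0,0,0,0.0542,-0.0543,0,0,0,0,0,0.0542,-0.0543,0,0,0,0,0,0.0542,-0.0543,0])

```text
time_s: 14.1
tcp_pos: [556.5, -151.6, 271.5]
tcp_rot: [0.759, 0.651, -0.002, -0.001]
ft_force: [-8.4, -3.7, 5.1]
finger_gap: 8.1
gripper_force: 49.6
```

```bash
python3 - <<'E'
from h import *
t=shot('top','t8');c=shot('scene','s8')
st()
s=arm.read_state()
a=np.radians(-8.6);ex=np.array([np.cos(a),np.sin(a),0]);H=np.array([482,-139,104.5])+220*ex
d=s['tcp_pos']-H;print('angle',np.degrees(np.arctan2(d[2],-d@ex)),np.hypot(d[2],d@ex))
o=np.zeros((520,800,3),np.uint8);x=cv2.resize(t['image'][100:330,170:430],(400,354));y=cv2.resize(c['image'][100:320,170:370],None,fx=2,fy=2)
o[:354,:400]=x;o[:440,400:800]=y;cv2.imwrite('pics/c8.png',o)
E
```

```text
14.2 [ 556.4749 -151.5558  271.424 ] yang -8.718315565203701 tilt [-0.0043 -0.0009 -1.    ] F [-9.1902 -3.3699  5.0125] 8.087656582598434 49.538633823394775 q [ 0.6082  0.3153 -0.5131  1.4499  0.1561  1.4209 -0.0598]
angle 49.12142364857561 220.77027537741188
```

View pics/c8.png

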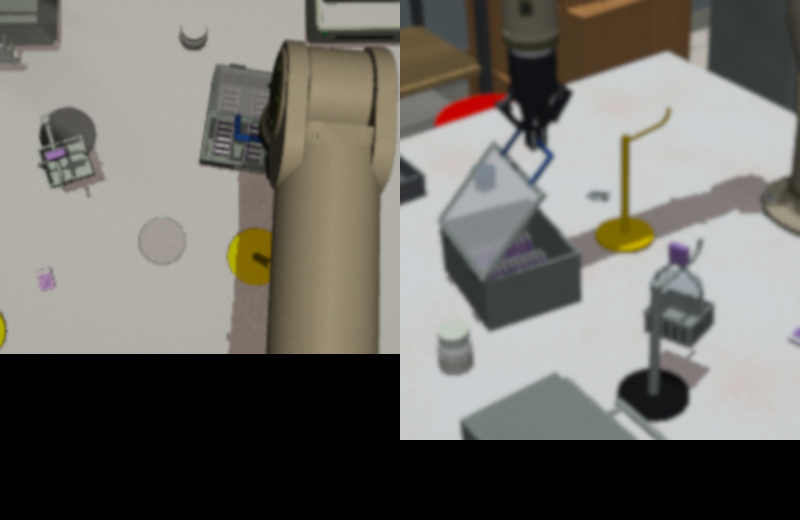

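The view shows the lid raised with the bar in the gripper. The basket hangs on the black stand's hook, and the bystanders are undisturbed. I estimate 49.1°, so I'll trim it and settle.

Emit:
step_arm(increments=[0,0,0,0,0.0014,-0.003,0,0,0,0,0,0.0028,-0.006,0,0,0,0,0,0.0028,-0.006,0,0,0,0,0,0.0028,-0.006,0,0,0,0,0,0.0028,-0.006,0,0,0,0,0,0.0028,-0.006,0,0,0,0,0,0.0028,-0.006,0,0,0,0,0,0.0028,-0.006,0])

```text
time_s: 15.0
tcp_pos: [559.3, -152.0, 274.3]
tcp_rot: [0.759, 0.651, -0.001, -0.0]
ft_force: [-1.5, -4.7, -1.4]
finger_gap: 8.2
gripper_force: 48.9
```

```bash
python3 - <<'E'
from h import *
c=shot('scene','s9')
st()
s=arm.read_state()
a=np.radians(-8.6);ex=np.array([np.cos(a),np.sin(a),0]);H=np.array([482,-139,104.5])+220*ex
d=s['tcp_pos']-H;print('angle',np.degrees(np.arctan2(d[2],-d@ex)),np.hypot(d[2],d@ex),np.abs(s['joint_velocities']).max())
# bar ends: where is predicted bar vs blue in scene
ey=np.array([-ex[1],ex[0],0])
m=mask(c,(100,90,30),(125,255,255));m[:140]=0;m[:,:215]=0;m[:,255:]=0;m[200:]=0
cv2.imwrite('pics/c9.png',m)
ys,xs=np.nonzero(m);print(xs.min(),xs.max(),ys.min(),ys.max(),'right-most at',xs.max(),ys[xs==xs.max()].mean())
for th in(46,48,50,52):
    t=np.radians(th);b=H-220*np.cos(t)*ex+np.array([0,0,220*np.sin(t)])
    print(th,proj(c,b+55*ey),proj(c,b-55*ey))
E
```

```text
15.05 [ 559.3109 -152.0038  274.2743] yang -8.719114196444535 tilt [-0.0015 -0.0009 -1.    ] F [-2.7458 -5.4697 -1.5335] 7.826649499827785 48.928322196006775 q [ 0.6063  0.3186 -0.513   1.4395  0.1571  1.4254 -0.0602]
angle 50.167508472893736 221.08319219907432 0.0007676958622503501
220 244 168 191 right-most at 244 177.0
46 [247.4569 178.736 ] [232.2852 164.4915]
48 [245.8176 177.7137] [230.6763 163.4737]
50 [244.1186 176.7543] [229.011  162.5161]
52 [242.3616 175.8597] [227.291  161.6206]
```

The arm is steady, and both the kinematics and the picture (bar end at (244,177)) give 50°. I'll hand it in.

```bash
python3 -c "
from workcell import arm
print(arm.sign_off())"
```

```text
the job is handed in; nothing more can be done
None
```

I hung the basket by its handle on the black-based hook stand and let it go. I then lifted the lid to about 50°, and handed in at about 15 s with the gripper still holding it there steadily.

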